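Lock the plant-feed concentrate away in the child-safe shed cupboard

ROBOT

A 7-joint arm with a two-finger parallel gripper is mounted at the origin on the work surface. World frame = base frame: x ahead of the robot, y to its left, z up, the work surface at z = 0. Lengths are in m, angles in rad, forces in N, time in s.
With the tool pointing down it reaches from about 0.4 to 0.875 m from the base axis. Payload 4.4 kg.
Tool frame: the origin (TCP) lies at the very end of the fingers, on their centre line; the grasp point (between the pads) lies 19 mm behind it (grip_depth is the distance from the TCP to the grasp point, in m); z points along the fingers, y is the line along which they close (so a half turn about z gives the same grasp; the last joint's range is limited). The gripper opens to 85 mm and grips with 20 to 120 N. Pads are 22 mm wide; open, the fingers measure 114 mm over their backs; the gripper's body (76 mm by 85 mm) begins 54 mm behind the grasp point. The pads swing forward as they close: fully open they stand 13 mm farther back than shut.
Start: joints at [1.277, 0.628, 0.038, 1.517, -0.027, 0.996, -0.02], TCP at [0.147, -0.633, 0.231] pointing down, gripper open.
Joint ranges: [-3.06, 3.06], [-0.37, 2.12], [-1.25, 1.32], [0.18, 2.47], [-1.1, 4.24], [0.23, 1.98], [-2.94, 2.94]. Speed limits (rad/s): [2.57, 2.57, 3.14, 3.14, 3.14, 3.14, 3.14].

INTERFACE

Orientations are given as a unit quaternion [x, y, z, w].
In Python, from station import * gives the robot as it stands.
- The arm moves only by the tool arm_command, never from a script. Its argument "moves" is one flat list of numbers, 7 for each row, row after row: the shift along the tool's x, y, z in mm, then the turn, a rotation vector about the tool's x, y, z in degrees, then the finger opening in mm, from 0 to 85.4. A call has 1 to 8 rows; each row shifts and turns the commanded pose from where the row before left it, along the tool's axes as they then stand; what a row does not reach is not made up. A row lasts 1/10 s, in which the tool goes at most 50 mm and 8.59 degrees, less where a joint would pass 70% of its speed; a pose out of reach is approached as far as the arm can. A call with a gripper value outside its range is refused whole. The fingers move at their own pace and stop on an object; "squeeze" is the grip in N (left out, the last holds). Time passes only in rows, so rows that do not move let the fingers close. It gives the time, the measured TCP pose, the force, the opening and the grip force at its end, in the units of the state.
- observe(): the state, without advancing time (a new reading comes with each control period).
- grab_frame(name): name is "side" or "top"; returns the picture (480x640x3 uint8, blue, green, red); there is no depth.
- calibration(name): a dict with "intrinsics" (3x3 intrinsics, pixels), "R" (3x3) and "t" (3): a world point X has camera coordinates R X + t. Camera axes: x right, y down, z forward; pixel columns grow to the right and rows downward; lengths in m; the calibration is good to about 2 mm. A picture is of the moment at which its call begins. calibration takes no time and is no camera call.
- close_job(): hands the job in; it is judged then, once.
Trained networks look in the newest picture that a camera, given by its name, has taken for a name from the list of things; names that differ only in an ending like _2 or _b are one class to them, and where a whole thing is asked for, a point or a joint stands for the part that bears it (a point fixed in the world has none). Each returns a list of dicts, best first, with "p" (0 to 1); they miss things now and then, are a little off and sometimes report something else, mostly with a low value. They report only what shows in the picture. A call takes as long as a camera call. They do not tell look-alikes from the thing itself.
- regions_of(camera, label): "region" (480x640 bool, what is visible of it) and "extent" ([centre column, centre row, width, height] in pixels, round what is visible of it).
- pinpoint(camera, label): "point" ([column, row] in pixels: a listed point, or the origin of a listed thing).
The state is a dict: "time_s": time; "qpos": joint angles; "qd": joint speeds; "tau": joint torques, N m; "eef_pos": TCP position; "tool_rot": TCP orientation; "contact_force": force on the tool from outside, world axes, zero at the start; "moment": the same for the moment, N m; "gripper_width": finger opening in m; "gripper_force": force on a finger pad.
Only numpy, scipy, OpenCV 4.12 (cv2) and the standard library are available. Lean on these libraries where they do the work, as an engineer would, in place of code of your own. Each camera call takes 0.05 s, during which the arm holds its last target. There are 200 camera calls.

TASK

Lock the plastic bottle of concentrate away in the child-safe cupboard on the bench: pull the door ajar by its handle until the safety catch holds it, push the hidden catch down through the gap at the top and pull the door wide open. Stand the bottle upright in the tray on the inside of the door, let go of it, and shut the door fully so that the catch is engaged again. Leave everything else on the bench where it stands.

Things in the scene. Friction and masses are not known exactly. Their poses are not given: they have to be found in the camera images.
- cupboard: Small plywood cupboard with a pine door, fixed on the bench: 280 mm wide, 190 deep, 210 high. Origin: on the bench, middle of the front opening. Axes: x straight into the cupboard, y along the front away from the hinge side, z up. Its 12 mm top board ends at the front plane x = 0. A 50 mm wide keeper lip for the safety catch hangs under the top board, 14 to 22 mm behind its front edge.
- hinge_top (a point): Fixed point on the door's upright hinge line, in the front plane, level with the top of cupboard and door (210 mm above the bench); axes as the cupboard. The shut door runs from here along +y for 277 mm. 'Door frame' below means this frame turned with the door by its angle: y from the hinge to the free edge, x from the door's outside to its inside.
- door (a joint): Door angle in rad: 0 shut, opens outwards (anticlockwise from above) to 1.6; stays where left (hinge friction 0.15 N m). At about 0.21 the catch stops it unless the catch is held down; the gap at the catch is then about 42 mm wide. Shutting, the hook rides under its lip by itself (about 5 N at 200 mm from the hinge) and snaps up behind it below about 0.2 rad.
- door_face (a point): Point on the outside face of the door, clear of the handle: 190 mm from the hinge line, 35 mm below the top edge. The pine door is 16 mm thick (outer face at x = -18 mm, inner at x = -1.5 mm of the door frame), 276 mm wide, 208 mm tall. Turns with the door.
- handle_top (a point): Grip point on the upright steel bar handle outside the door, on the bar's axis: bar 11 mm thick, 111 mm tall, axis 35 mm off the face, 245 mm from the hinge line. The point is 40 mm below the door's top edge and 18 mm below the bar's top end. Axes of the door frame.
- catch_press (a point): On the top face of the safety catch's arm, 21.5 mm from the door's inner face, 200 mm from the hinge line, 29 mm below the door's top edge when up. A white plastic strip 24 mm wide, 6 thick, 90 long, standing level out of the door's inside, an upturned hook at its far end. Hidden when shut; seen from above in the gap when ajar. Pressed anywhere it goes straight down. Axes of the door frame.
- catch (a joint): How far the catch is pushed down, m: 0 up, 0.015 fully down. The hook is clear of its lip when down by 0.008 or more. Spring: 2 N at first, 5 N fully down; springs up when let go.
- tray_floor (a point): Centre of the floor of the open-topped aluminium tray on the door's inside: 37.5 mm from the inner face, 95 mm from the hinge line, 52 mm above the bench. Inside 75 mm deep (x) and 140 mm long (y); rim 40 mm above this floor; with the door shut the cupboard's ceiling is 146 mm above it. Axes of the door frame.
- bottle_center (a point): The bottle of concentrate, upright on the bench among other containers: white plastic, round, 130 mm tall, body 54 mm diameter up to 82 mm, a shoulder, then a screw cap of 38 mm diameter from 102 to 130 mm above its base. The point is on its axis, half-way up (65 mm above its base); z is its upright axis. 0.17 to 0.35 kg.
- jar_center (a point): Glass jar with a lid, 68 mm diameter, 95 mm tall (centre). Leave it alone.
- tin_center (a point): Metal tin with a lid, 69 mm diameter, 90 mm tall (on its axis, 42 mm up). Leave it alone.
- dish_center (a point): Ceramic bird bath dish, 210 mm diameter, 35 mm tall (centre). Leave it alone.
- pot_center (a point): Terracotta pot, 110 mm diameter, 100 mm tall (centre). Leave it alone.
- trowel_center (a point): Hand trowel lying flat, 290 mm long (middle). Leave it alone.
- sprayer_center (a point): Clear trigger spray bottle, 68 mm diameter, 192 mm tall (half-way up). Leave it alone.
Things that resemble listed ones, but are neither listed nor needed, are in the scene too. Leave any green look-alike of the part that bears bottle_center alone.

How it is judged:
On the way, in this order (a step that is already met when the one before it is completed fails the run):
1. the door is pulled ajar, the catch still up (value of joint door above 0.15 rad and value of joint catch below 0.004 m), for 0.1 s.
2. the catch is pushed down while the door is still ajar (value of joint catch above 0.007 m and value of joint door below 0.4 rad), for 0.05 s.
3. the door is open wide (value of joint door above 1 rad), for 0.1 s.
4. the bottle stands upright in the tray of the open door, let go (x of bottle_center in the frame of tray_floor between -0.02 and 0.02 m and y of bottle_center in the frame of tray_floor between -0.055 and 0.055 m and z of bottle_center in the frame of tray_floor between 0.055 and 0.073 m and angle between bottle_center's own z axis and vertical below 0.15 rad and value of joint door above 0.6 rad and contact force between the fingers and bottle below 0.1 N), for 0.2 s.
At the end, for the whole second after the job is handed in: The door is shut fully (within 0.03 rad), the catch is up again (within 3 mm), and the bottle stands upright (within 0.15 rad) and still on the floor of the door tray, within 20 mm across and 55 mm along the tray of its middle (value of joint door below 0.03 rad and value of joint catch below 0.003 m and x of bottle_center in the frame of tray_floor between -0.02 and 0.02 m and y of bottle_center in the frame of tray_floor between -0.055 and 0.055 m and z of bottle_center in the frame of tray_floor between 0.055 and 0.073 m and angle between bottle_center's own z axis and vertical below 0.15 rad and linear speed of bottle below 0.02 m/s); the robot touches nothing.
It fails at once if another thing on the bench is moved more than 30 mm from its place (distance of any of jar_center, tin_center, dish_center, pot_center, trowel_center, sprayer_center from where it was at the start of the episode above 0.03 m).
It fails at once if the bottle is knocked over (angle between bottle_center's own z axis and vertical above 0.8 rad).
It also fails if it takes over 72 s, if anything falls off the work surface, if the arm or the gripper's body presses on something with over 40 N, if the wrist force passes 120 N, or if a joint passes its speed limit or range.

## Working session

There is one attempt and no reset: what is moved stays moved. The work goes in short steps, Python scripts to look and compute and a tool call to move; the robot and the scene stay as the last step left them, time stands still between calls to the robot, and variables do not carry over. Pictures are saved under pics/ and viewed, at most 10 in all, crops included, and the job is handed in when it is done.

Besides the shell and the picture viewer there is one more tool, called after "Emit:" by a JSON object that holds its "name" and its "arguments". arm_command: Moves the arm, as the interface text tells. Its arguments: {"type":"object","properties":{"moves":{"type":"array","items":{"type":"number"}},"squeeze":{"type":"number"}},"required":["moves"]}

```bash
mkdir -p pics; ls; python3 - <<'E'
from station import *
import cv2,numpy as np
s=observe();print(s)
for c in ("side","top"):
    cv2.imwrite(f"pics/{c}0.png",grab_frame(c));k=calibration(c);print(c,np.round(k["intrinsics"],1).tolist(),np.round(k["R"],3).tolist(),np.round(k["t"],3).tolist(), (-np.array(k["R"]).T@k["t"]).round(3))
    for l in ("cupboard","hinge_top","door_face","handle_top","bottle_center","jar_center","tin_center","dish_center","pot_center","trowel_center","sprayer_center"):
        print(c,l,[(np.round(d["point"]).tolist(),round(d["p"],2)) for d in pinpoint(c,l)[:3]])
E
```

```text
pics
{'time_s': 0.0, 'qpos': array([ 1.27719008,  0.62934229,  0.03843013,  1.51836946, -0.02701827,
        0.99631022, -0.01998557]), 'qd': array([-7.08496948e-04, -7.98002606e-04,  7.89331180e-05, -7.74575916e-04,
        1.79156185e-03, -1.27591994e-03,  4.53240214e-04]), 'tau': array([ 1.78498358e-04, -5.63389099e+01,  1.22605585e+00, -1.93441057e+01,
        1.09418220e-02,  1.05600359e-02,  8.63853586e-06]), 'eef_pos': array([ 0.14669437, -0.6325835 ,  0.2303909 ]), 'tool_rot': array([ 9.93518799e-01,  1.13663903e-01, -1.10099298e-04, -9.49593742e-04]), 'contact_force': array([ 0.63429673,  0.1503939 , -0.18886964]), 'moment': array([-0.08107489, -0.01612566, -0.00416025]), 'gripper_force': 0.0, 'gripper_width': 0.08535874581210771}
side [[458.3, 0.0, 319.3], [0.0, 458.3, 248.8], [0.0, 0.0, 1.0]] [[-0.928, 0.373, 0.011], [0.227, 0.586, -0.778], [-0.297, -0.719, -0.628]] [0.453, -0.009, 1.524] [0.874 0.932 0.946]
side cupboard [([442.0, 335.0], 0.49)]
side hinge_top [([231.0, 235.0], 0.9)]
side door_face [([304.0, 254.0], 0.58)]
side handle_top [([323.0, 252.0], 0.57), ([273.0,
[... 456 characters left out ...]
6], [0.0, 538.1, 230.1], [0.0, 0.0, 1.0]] [[-0.028, -0.999, 0.016], [-0.989, 0.025, -0.145], [0.145, -0.019, -0.989]] [0.031, 0.505, 1.564] [0.274 0.049 1.62 ]
top cupboard [([310.0, 200.0], 0.81)]
top hinge_top [([344.0, 142.0], 0.88), ([435.0, 254.0], 0.27)]
top door_face [([310.0, 179.0], 0.62), ([311.0, 203.0], 0.61)]
top handle_top [([307.0, 225.0], 0.56)]
top bottle_center [([489.0, 282.0], 0.86), ([404.0, 261.0], 0.83), ([477.0, 191.0], 0.68)]
top jar_center [([474.0, 232.0], 0.59)]
top tin_center [([436.0, 257.0], 0.9)]
top dish_center [([158.0, 272.0], 0.9)]
top pot_center [([392.0, 166.0], 0.71)]
top trowel_center [([472.0, 231.0], 0.16)]
top sprayer_center [([169.0, 212.0], 0.61)]
```

View pics/side0.png

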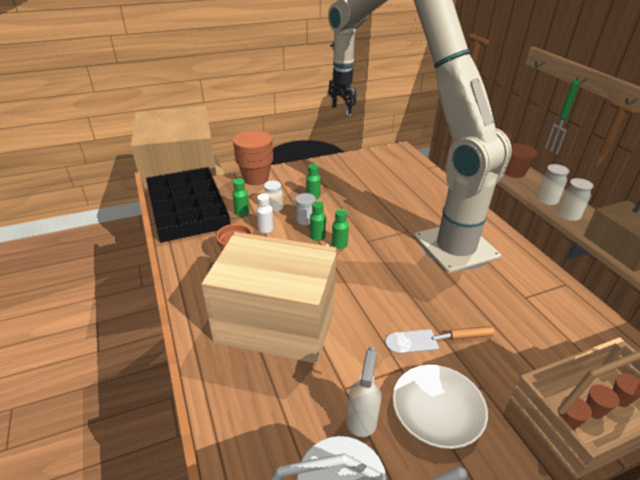

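View pics/top0.png

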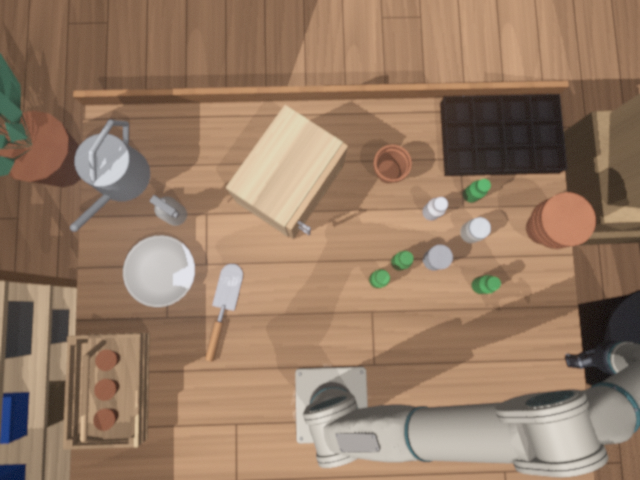

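The side view shows the cupboard with its top corners at about (232,235), (336,246), (325,293) and (207,278), and the white bottle at (264,213) among green look-alikes. In the top view, the corners are at (289,106), (347,148), (290,235) and (227,187), with the handle at (306,227) and the bottle at (436,208). The door faces lower right.

```bash
cat > h.py <<'E'
from station import *
import cv2,numpy as np
from scipy.optimize import least_squares
from scipy.spatial.transform import Rotation as Rn
K={c:calibration(c) for c in("side","top")}
def proj(c,X):
    k=K[c];p=np.asarray(k["R"])@np.asarray(X)+k["t"];p=np.asarray(k["intrinsics"])@p;return p[:2]/p[2]
def onz(c,uv,z):
    k=K[c];R=np.asarray(k["R"]);o=-R.T@k["t"];d=R.T@np.linalg.solve(k["intrinsics"],[*uv,1]);return o+d*(z-o[2])/d[2]
def tri(a,b):
    return least_squares(lambda X:np.r_[proj("side",X)-a,proj("top",X)-b],[.5,0,.1]).x
E
cat > m1.py <<'E'
from h import *
S=[(232,235),(336,246),(325,293),(207,278)];T=[(347,148),(290,235),(227,187),(289,106)]
loc=np.array([[0,0],[0,.277],[.19,.277],[.19,0]])
# cupboard corners relative hinge; order hinge, free, free back, hinge back
def w(p,l):
    x,y,a=p;ey=np.array([-np.sin(a),np.cos(a)]);ex=np.array([np.cos(a),np.sin(a)]);return np.r_[np.array([x,y])+l[0]*ex+l[1]*ey,.21]
for s,t in zip([0,1,2,3],range(4)):print(tri(S[s],T[t]).round(3),onz("top",T[t],.21).round(3),onz("side",S[[0,1,2,3][s]],.21).round(3))
for order in ([0,1,2,3],[3,0,1,2],[1,2,3,0]):
    f=least_squares(lambda p:np.concatenate([np.r_[proj("top",w(p,l))-T[i],proj("side",w(p,l))-S[order[i]]] for i,l in enumerate(loc)]),[.6,0,1.0]);print(order,f.x.round(4),f.cost.round(1),f.fun.round(1))
# regions for objects
for c in("top","side"):
    grab_frame(c)
    for l in("bottle_center","jar_center","tin_center","pot_center"):
        print(c,l,[(np.round(d["extent"],1).tolist(),round(d["p"],2)) for d in regions_of(c,l)[:6]])
E
python3 m1.py
```

```text
[ 0.713 -0.06   0.197] [ 0.704 -0.057  0.21 ] [ 0.72  -0.047  0.21 ]
[0.476 0.098 0.209] [0.47  0.102 0.21 ] [0.482 0.095 0.21 ]
[0.59  0.267 0.238] [0.604 0.268 0.21 ] [0.575 0.244 0.21 ]
[0.819 0.1   0.216] [0.826 0.098 0.21 ] [0.815 0.096 0.21 ]
[0, 1, 2, 3] [ 0.7098 -0.0564  0.9707] 72.8 [-0.3 -2.1  3.1 -2.9  0.7 -4.3  1.2  1.   4.2  5.4 -3.5  5.4 -0.9  3.3
 -0.7  1.3]
[3, 0, 1, 2] [0.7892 0.0209 1.6984] 11758.4 [-29.5 -29.6   4.2 -21.6  43.5 -17.8  77.2  -9.7  35.6  41.    9.9  19.5
 -40.6  22.4 -85.5  11.8]
[1, 2, 3, 0] [ 0.5905 -0.0636  0.2204] 8583.5 [  3.9  40.8 -59.  -24.7 -39.8 -21.5  11.4 -15.1   7.2 -40.6  59.2  32.8
  44.3  16.8 -19.   10.2]
top bottle_center [([403.9, 259.4, 24.9, 21.1], 0.87), ([487.2, 284.8, 25.0, 21.5], 0.77), ([377.7, 280.2, 16.6, 19.2], 0.72), ([473.9, 193.3, 26.5, 22.2], 0.68), ([434.6, 209.8, 21.9, 21.0], 0.67)]
top jar_center [([474.8, 233.6, 33.4, 23.7], 0.61)]
top tin_center [([437.9, 258.2, 25.0, 22.9], 0.57)]
top pot_center [([393.0, 164.8, 38.7, 42.1], 0.88), ([287.6, 173.8, 120.1, 130.3], 0.66), ([168.4, 211.6, 34.9, 28.0], 0.21)]
side bottle_center [([318.6, 219.1, 16.9, 35.9], 0.85), ([265.5, 211.9, 15.0, 40.2], 0.69), ([342.2, 229.1, 15.4, 40.6], 0.68), ([315.0, 180.0, 16.3, 32.6], 0.64)]
side jar_center [([273.1, 196.4, 18.3, 26.4], 0.67)]
side tin_center [([305.9, 210.4, 24.9, 35.9], 0.96), ([286.4, 241.4, 97.1, 20.9], 0.4)]
side pot_center [([235.6, 237.1, 36.7, 29.1], 0.72)]
```

```bash
cat >> h.py <<'E'
def cup(p,l):
    x,y,a=p;return np.array([x+l[0]*np.cos(a)-l[1]*np.sin(a),y+l[0]*np.sin(a)+l[1]*np.cos(a),l[2]])
E
python3 - <<'E'
from h import *
p=(.7098,-.0564,.9707)
out=[]
for c,(x0,y0,w,h) in {"top":(215,95,150,160),"side":(195,220,150,150)}.items():
    im=cv2.imread(f"pics/{c}0.png")[y0:y0+h,x0:x0+w];im=cv2.resize(im,(400,int(400*h/w)),interpolation=cv2.INTER_CUBIC);s=400/w
    for i in range(0,w,25):cv2.putText(im,str(x0+i),(int(i*s),10),0,.35,(0,0,255));cv2.line(im,(int(i*s),0),(int(i*s),430),(0,0,255),1) if 0 else cv2.line(im,(int(i*s),12),(int(i*s),18),(0,0,255),1)
    for i in range(0,h,25):cv2.putText(im,str(y0+i),(0,int(i*s)),0,.35,(255,0,0))
    for l in [(0,0),(0,.277),(.19,.277),(.19,0),(-.018,0),(-.018,.277),(-.053,.245)]:
        u=proj(c,cup(p,(*l,.21 if l[0]>-.05 else .17)))-(x0,y0);u=(u+.5)*s;cv2.drawMarker(im,tuple(u.astype(int)),(255,0,255),cv2.MARKER_CROSS,9,1)
    out.append(cv2.copyMakeBorder(im,0,430-im.shape[0],0,0,0))
cv2.imwrite("pics/z1.png",np.hstack(out))
E
```

```text
(no output)
```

View pics/z1.png

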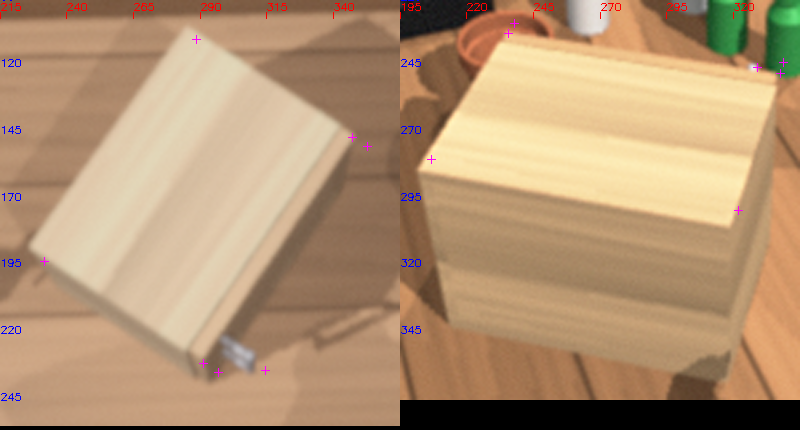

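The zoom shows the top board's corners: in the top view (342.5,141), (286,226), (226,187), (285,105.5). In the side view they are (233.5,234.5), (336,251), (318,305), (202,283). The handle shows at (300–310,222–231) in the top view.

```bash
cat > m2.py <<'E'
from h import *
T=np.array([(342.5,141.5),(286,226),(226,187),(285,105)])-.5;S=np.array([(233.5,234.5),(336,251),(318,305),(202,283)])-.5
loc=[(0,0,.21),(0,.28,.21),(.19,.28,.21),(.19,0,.21)]
f=least_squares(lambda p:np.concatenate([np.r_[proj("top",cup(p,l))-T[i],proj("side",cup(p,l))-S[i]] for i,l in enumerate(loc)]),[.7,-.05,.97],loss="soft_l1");print(f.x.round(4),f.cost.round(1),f.fun.round(1))
p=f.x
print("handle",cup(p,(-.053,.245,.17)).round(3),proj("top",cup(p,(-.053,.245,.17))).round(1))
for n,a,b in(("bottle",(265.5,211.9),(434.6,209.8)),("jar",(273.1,196.4),(474.8,233.6)),("tin",(305.9,210.4),(437.9,258.2)),("pot",(235.6,237.1),(393,164.8)),("g1",(318.6,219.1),(403.9,259.4)),("g2",(342.2,229.1),(377.7,280.2)),("g3",(315,180),(487.2,284.8)),("g4",(240,200),(474,193))):
    X=tri(a,b);d=X[:2]-p[:2];print(n,X.round(3),"from hinge",np.hypot(*d).round(3),"door angle",((np.arctan2(d[1],d[0])-p[2]-np.pi/2)%(2*np.pi)).round(2))
E
python3 m2.py
```

```text
[ 0.7215 -0.0463  0.9537] 3.9 [ 0.8  0.8 -1.4  1.2 -0.8  0.9 -0.1  1.2  0.4  0.7  0.3 -0.3  0.5 -0.1
 -0.7  0.6]
handle [0.491 0.052 0.17 ] [308.8 228.8]
bottle [ 0.554 -0.319  0.069] from hinge 0.32 door angle 1.64
jar [ 0.486 -0.443  0.041] from hinge 0.461 door angle 1.65
tin [ 0.411 -0.327  0.037] from hinge 0.418 door angle 1.35
pot [ 0.687 -0.2    0.085] from hinge 0.157 door angle 1.97
g1 [ 0.407 -0.22   0.069] from hinge 0.359 door angle 1.12
g2 [ 0.352 -0.143  0.065] from hinge 0.382 door angle 0.87
g3 [ 0.327 -0.456  0.071] from hinge 0.569 door angle 1.42
g4 [ 0.608 -0.446  0.051] from hinge 0.415 door angle 1.91
```

```bash
cat >> h.py <<'E'
P=(.7215,-.0463,.9537)
def yaw():
    s=observe();R=Rn.from_quat(s["tool_rot"]).as_matrix();return s,np.arctan2(R[1,0],R[0,0]),R
def dp(th,x,y,z):
    "point in door frame -> world xyz, yaw for tool x = door x"
    return (*cup((P[0],P[1],P[2]+th),(x,y,z)),P[2]+th)
def plan(wps,g,step=45,ang=7.5,start=None):
    "rows from the measured pose through waypoints (x,y,z,yaw[,step])"
    s,y0,R=yaw();c=np.array([*s["eef_pos"],y0]) if start is None else np.array(start,float)
    print("now",c.round(4),"tilt",R[:,2].round(4),"F",s["contact_force"].round(1),"w",round(s["gripper_width"],4),"t",round(s["time_s"],2))
    rows=[]
    for w in wps:
        st=w[4] if len(w)>4 else step;w=np.array(w[:4]);d=w-c;n=int(max(1,np.ceil(np.linalg.norm(d[:3])*1e3/st),np.ceil(abs(np.degrees(d[3]))/ang)));c0=c.copy()
        for i in range(n):
            t=c0+(w-c0)*(i+1)/n;e=t[:3]-c[:3];k,q=np.cos(c[3]),np.sin(c[3])
            r=[e[0]*k+e[1]*q,e[0]*q-e[1]*k,-e[2]];r=[round(v*1e3) for v in r];dz=round(-np.degrees(t[3]-c[3]))
            rows.append([*r,0,0,dz,g]);v=np.array(r)/1e3
            c=c+np.array([v[0]*k+v[1]*q,v[0]*q-v[1]*k,-v[2],-np.radians(dz)])
    for i in range(0,len(rows),8):print(sum(rows[i:i+8],[]))
    print("end",c.round(4))
E
python3 - <<'E'
from h import *
plan([(.42,-.22,.245,.75),(*dp(0,-.053,.245,.225),)],85)
E
```

```text
now [ 0.1468 -0.6332  0.2313  0.2277] tilt [-0.e+00  1.e-04 -1.e+00] F [-0.7 -0.1 -0.6] w 0.0855 t 1.7
[30, -28, -1, 0, 0, -2, 85, 31, -28, -1, 0, 0, -3, 85, 32, -25, -1, 0, 0, -2, 85, 33, -25, -2, 0, 0, -3, 85, 35, -23, -1, 0, 0, -2, 85, 35, -21, -1, 0, 0, -3, 85, 36, -20, -1, 0, 0, -2, 85, 37, -18, -1, 0, 0, -3, 85]
[38, -17, -1, 0, 0, -2, 85, 39, -15, -1, 0, 0, -3, 85, 39, -13, -2, 0, 0, -2, 85, 39, -12, -1, 0, 0, -3, 85, 34, -21, 3, 0, 0, -2, 85, 35, -21, 3, 0, 0, -1, 85, 35, -19, 3, 0, 0, -2, 85, 36, -19, 3, 0, 0, -2, 85]
[36, -17, 2, 0, 0, -1, 85, 37, -16, 3, 0, 0, -2, 85, 37, -16, 3, 0, 0, -2, 85]
end [0.4909 0.0526 0.2253 0.9608]
```

Emit:
{"name": "arm_command", "arguments": {"moves": [30,-28,-1,0,0,-2,85,31,-28,-1,0,0,-3,85,32,-25,-1,0,0,-2,85,33,-25,-2,0,0,-3,85,35,-23,-1,0,0,-2,85,35,-21,-1,0,0,-3,85,36,-20,-1,0,0,-2,85,37,-18,-1,0,0,-3,85]}}

```text
time_s: 2.5
eef_pos: [0.3296, -0.3568, 0.2407]
tool_rot: [0.958, 0.285, 0.0, 0.0]
contact_force: [1.5, -0.6, -0.4]
gripper_width: 0.0849
gripper_force: 0.0
```

Emit:
{"name": "arm_command", "arguments": {"moves": [38,-17,-1,0,0,-2,85,39,-15,-1,0,0,-3,85,39,-13,-2,0,0,-2,85,39,-12,-1,0,0,-3,85,34,-21,3,0,0,-2,85,35,-21,3,0,0,-1,85,35,-19,3,0,0,-2,85,36,-19,3,0,0,-2,85]}}

```text
time_s: 3.3
eef_pos: [0.461, -0.0626, 0.2335]
tool_rot: [0.906, 0.423, 0.0, 0.0]
contact_force: [0.8, -0.1, -0.7]
gripper_width: 0.0849
gripper_force: 0.0
```

Emit:
{"name": "arm_command", "arguments": {"moves": [36,-17,2,0,0,-1,70,37,-16,3,0,0,-2,70,37,-16,3,0,0,-2,70,0,0,0,0,0,0,60]}}

```text
time_s: 3.7
eef_pos: [0.492, 0.0594, 0.2255]
tool_rot: [0.885, 0.466, 0.002, -0.001]
contact_force: [0.1, 0.3, 0.7]
gripper_width: 0.0601
gripper_force: 0.0
```

```bash
python3 - <<'E'
from h import *
out=[]
for c in("top","side"):
    im=grab_frame(c);X=dp(0,-.053,.245,.19)[:3];u=proj(c,X).round().astype(int);x0=min(max(u[0]-50,0),540);y0=u[1]-50
    z=cv2.resize(im[y0:y0+100,x0:x0+100],(400,400),interpolation=cv2.INTER_CUBIC)
    for zz in(.188,.077):
        v=(proj(c,dp(0,-.053,.245,zz)[:3])+.5-(x0,y0))*4;cv2.drawMarker(z,tuple(v.astype(int)),(255,0,255),0,9,1)
    s=observe();v=(proj(c,s["eef_pos"])+.5-(x0,y0))*4;cv2.drawMarker(z,tuple(v.astype(int)),(255,255,0),1,9,1);out.append(z)
cv2.imwrite("pics/z2.png",np.hstack(out))
plan([dp(0,-.053,.245,.151)],60,step=20)
E
```

```text
now [0.4908 0.0533 0.2252 0.963 ] tilt [-3.e-04 -1.e-04 -1.e+00] F [-0.1 -0.5  0. ] w 0.0601 t 3.8
[0, 0, 19, 0, 0, 0, 60, 0, 0, 18, 0, 0, 0, 60, -1, 1, 19, 0, 0, 0, 60, 0, 0, 18, 0, 0, 1, 60]
end [0.4911 0.0519 0.1512 0.9456]
```

View pics/z2.png

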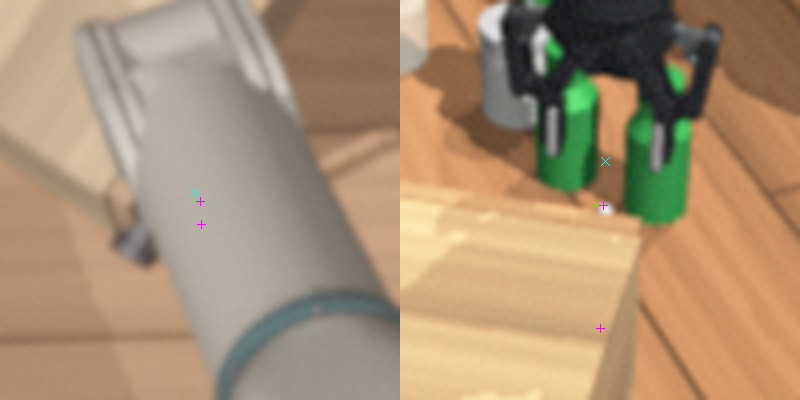

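The side view shows the handle's tip exactly under my predicted mark, around (603,207) in the crop, and the fingers straddle it. I'll go down, grip and pull.

Emit:
{"name": "arm_command", "arguments": {"moves": [0,0,19,0,0,0,60,0,0,18,0,0,0,60,-1,1,19,0,0,0,60,0,0,18,0,0,1,60,0,0,0,0,0,0,0,0,0,0,0,0,0,0,0,0,0,0,0,0,0,0,0,0,0,0,0,0], "squeeze": 40}}

```text
time_s: 4.6
eef_pos: [0.4898, 0.0515, 0.1523]
tool_rot: [0.891, 0.454, -0.001, -0.0]
contact_force: [-3.8, 0.9, 3.5]
gripper_width: 0.0099
gripper_force: 39.1
```

```bash
python3 - <<'E'
from h import *
s,y,R=yaw();print(s["gripper_width"],s["gripper_force"])
st=np.r_[s["eef_pos"],y]
def f(th):
    w=np.array(dp(th,-.053,.245,st[2]));w[:2]+=st[:2]-np.array(dp(0,-.053,.245,0))[:2];return w
plan([f(t) for t in np.linspace(.04,.2,6)],0)
E
```

```text
0.009923860944001434 39.11741316318512
now [0.4898 0.0515 0.1523 0.9434] tilt [-1.8e-03  2.0e-04 -1.0e+00] F [-3.8  0.9  3.5] w 0.0099 t 4.6
[-10, 2, 0, 0, 0, -3, 0, -8, 2, 0, 0, 0, -2, 0, -7, 2, 0, 0, 0, -2, 0, -8, 2, 0, 0, 0, -1, 0, -8, 2, 0, 0, 0, -2, 0, -8, 1, 0, 0, 0, -2, 0]
end [0.4743 0.0038 0.1523 1.1529]
```

Emit:
{"name": "arm_command", "arguments": {"moves": [-10,2,0,0,0,-3,0,-8,2,0,0,0,-2,0,-7,2,0,0,0,-2,0,-8,2,0,0,0,-1,0,-8,2,0,0,0,-2,0,-8,1,0,0,0,-2,0,-3,0,0,0,0,0,0,0,0,0,0,0,0,0]}}

```text
time_s: 5.4
eef_pos: [0.4751, 0.0024, 0.1523]
tool_rot: [0.838, 0.545, 0.002, -0.0]
contact_force: [-0.8, 5.0, 3.0]
gripper_width: 0.0099
gripper_force: 39.7
```

```bash
python3 - <<'E'
from h import *
s,y,R=yaw();print(s["eef_pos"],y-P[2],s["contact_force"].round(1),s["gripper_width"])
h=s["eef_pos"][:2]-np.array(P[:2]);print("door est",np.arctan2(h[1],h[0])-P[2]-np.pi/2-np.arctan2(.053,.245)+2*np.pi)
E
```

```text
[0.47512961 0.0024082  0.15227032] 0.1991756922359642 [-0.8  5.   3. ] 0.009939744641441796
door est 6.4920518281578214
```

Emit:
{"name": "arm_command", "arguments": {"moves": [0,0,0,0,0,0,45,0,0,0,0,0,0,45,0,0,-25,0,0,0,45,0,0,-30,0,0,0,45,0,0,-35,0,0,0,20,-30,0,-10,0,0,0,0,-30,0,0,0,0,0,0,0,0,0,0,0,0,0]}}

```text
time_s: 6.2
eef_pos: [0.4485, -0.0587, 0.2518]
tool_rot: [0.84, 0.542, -0.001, 0.001]
contact_force: [0.8, -0.5, -0.6]
gripper_width: -0.0001
gripper_force: 0.0
```

```bash
python3 - <<'E'
from h import *
out=[]
for c in("top","side"):
    im=grab_frame(c)
    for l in("handle_top","catch_press","door_face"):print(c,l,[(np.round(d["point"],1).tolist(),round(d["p"],2)) for d in pinpoint(c,l)[:3]])
    u=proj(c,dp(.2,.02,.2,.18)[:3]).round().astype(int);x0,y0=u-50
    z=cv2.resize(im[y0:y0+100,x0:x0+100],(400,400),interpolation=cv2.INTER_CUBIC)
    for th,col in((.209,(255,0,255)),(.19,(255,255,0))):
      for l in((.02,.2,.181),(-.0015,.276,.209),(-.018,.276,.209),(-.053,.245,.188)):
        v=(proj(c,dp(th,*l)[:3])+.5-(x0,y0))*4;cv2.drawMarker(z,tuple(v.astype(int)),col,0,9,1)
    out.append(z)
for th in(.17,.19,.21):
    print(th,[proj(c,dp(th,*l)[:3]).round(1).tolist() for c in("top","side") for l in((-.053,.245,.17),(.02,.2,.181))])
cv2.imwrite("pics/z3.png",np.hstack(out))
plan([dp(.205,.02,.2,.235),dp(.205,.02,.2,.19)],0,step=25)
E
```

```text
top handle_top [([327.2, 236.6], 0.88), ([434.7, 208.8], 0.4)]
top catch_press []
top door_face [([322.4, 205.7], 0.75), ([325.2, 232.5], 0.74)]
side handle_top [([323.1, 240.2], 0.75)]
side catch_press []
side door_face [([305.6, 244.2], 0.81)]
0.17 [[323.7, 233.3], [306.0, 206.9], [325.0, 239.4], [306.5, 252.2]]
0.19 [[325.5, 233.6], [307.3, 207.6], [324.7, 238.3], [306.8, 251.3]]
0.21 [[327.3, 233.9], [308.6, 208.3], [324.4, 237.2], [307.0, 250.3]]
now [ 0.4503 -0.0533  0.2512  1.1543] tilt [-2.e-04  3.e-04 -1.e+00] F [-1.1  0.5 -0.4] w -0.0003 t 6.6
[23, 8, 3, 0, 0, 0, 0, 22, 7, 2, 0, 0, 0, 0, 23, 8, 3, 0, 0, 0, 0, 22, 7, 3, 0, 0, 0, 0, 23, 8, 2, 0, 0, 0, 0, 22, 7, 3, 0, 0, 0, 0, 0, 0, 23, 0, 0, 0, 0, 0, 0, 22, 0, 0, 0, 0]
end [0.546  0.0519 0.1902 1.1543]
```

View pics/z3.png

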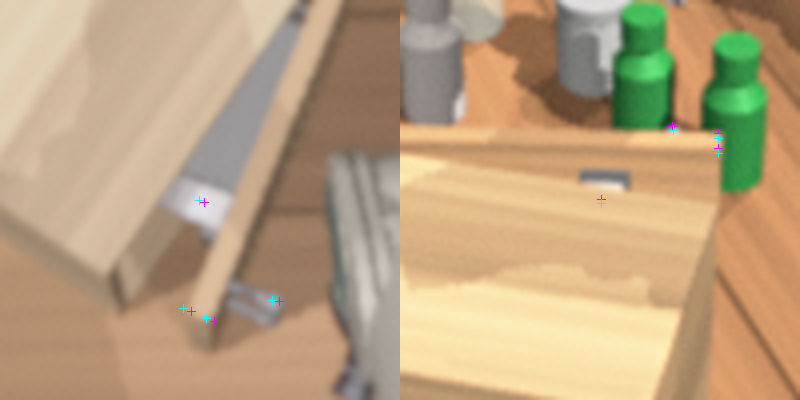

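The top crop shows the catch's white strip in the gap, centred at about (200,204), under my mark at (202,202). The door is ajar at about 0.2 rad. Next I press it.

Emit:
{"name": "arm_command", "arguments": {"moves": [23,8,3,0,0,0,0,22,7,2,0,0,0,0,23,8,3,0,0,0,0,22,7,3,0,0,0,0,23,8,2,0,0,0,0,22,7,3,0,0,0,0,0,0,23,0,0,0,0,0,0,22,0,0,0,0]}}

```text
time_s: 7.4
eef_pos: [0.5467, 0.0526, 0.1897]
tool_rot: [0.838, 0.546, 0.001, 0.0]
contact_force: [-0.6, -0.6, 0.4]
gripper_width: 0.0
gripper_force: 0.0
```

Emit:
{"name": "arm_command", "arguments": {"moves": [0,0,6,0,0,0,0,0,0,6,0,0,0,0,0,0,5,0,0,0,0,0,0,4,0,0,0,0,0,0,0,0,0,0,0]}}

```text
time_s: 7.9
eef_pos: [0.5459, 0.0513, 0.1696]
tool_rot: [0.838, 0.545, 0.0, -0.0]
contact_force: [-2.7, 0.8, 4.3]
gripper_width: 0.0002
gripper_force: 2.0
```

```bash
python3 - <<'E'
from h import *
plan([dp(.205,.009,.2,.168,5),dp(.3,.007,.2,.168),dp(.5,.007,.2,.168),dp(.8,.007,.2,.168),dp(1.2,.007,.2,.168)],0,step=14,ang=6)
E
```

```text
Traceback (most recent call last):
TypeError: dp() takes 4 positional arguments but 5 were given
```

```bash
python3 - <<'E'
from h import *
plan([dp(.205,.009,.2,.168),dp(.3,.007,.2,.168),dp(.5,.007,.2,.168),dp(.8,.007,.2,.168),dp(1.2,.007,.2,.168)],0,step=14,ang=6)
E
```

```text
now [0.5459 0.0513 0.1696 1.1529] tilt [ 1.e-04  4.e-04 -1.e+00] F [-2.7  0.8  4.3] w 0.0002 t 7.9
[-10, 0, 2, 0, 0, 0, 0, -11, 0, 0, 0, 0, -3, 0, -10, 0, 0, 0, 0, -3, 0, -13, 1, 0, 0, 0, -4, 0, -14, 0, 0, 0, 0, -3, 0, -13, -1, 0, 0, 0, -4, 0, -12, 1, 0, 0, 0, -3, 0, -12, 1, 0, 0, 0, -4, 0]
[-12, 0, 0, 0, 0, -3, 0, -12, -1, 0, 0, 0, -4, 0, -12, -1, 0, 0, 0, -3, 0, -13, 2, 0, 0, 0, -4, 0, -13, 2, 0, 0, 0, -4, 0, -13, 0, 0, 0, 0, -4, 0, -13, 0, 0, 0, 0, -4, 0, -14, -2, 0, 0, 0, -3, 0]
[-13, -2, 0, 0, 0, -4, 0]
end [ 0.5509 -0.1509  0.1676  2.1478]
```

Emit:
{"name": "arm_command", "arguments": {"moves": [-10,0,2,0,0,0,0,-11,0,0,0,0,-3,0,-10,0,0,0,0,-3,0,-13,1,0,0,0,-4,0]}}

```text
time_s: 8.3
eef_pos: [0.5308, 0.0097, 0.168]
tool_rot: [0.787, 0.617, 0.001, 0.0]
contact_force: [-2.7, 2.0, 4.4]
gripper_width: 0.0001
gripper_force: 2.2
```

Emit:
{"name": "arm_command", "arguments": {"moves": [-14,0,0,0,0,-3,0,-13,-1,0,0,0,-4,0,-12,1,0,0,0,-3,0,-12,1,0,0,0,-4,0]}}

```text
time_s: 8.7
eef_pos: [0.5236, -0.0418, 0.1679]
tool_rot: [0.706, 0.708, 0.0, 0.001]
contact_force: [-2.4, 1.0, 3.9]
gripper_width: -0.0004
gripper_force: 2.2
```

Emit:
{"name": "arm_command", "arguments": {"moves": [-12,0,0,0,0,-3,0,-12,-1,0,0,0,-4,0,-12,-1,0,0,0,-3,0,-13,2,0,0,0,-4,0,-13,2,0,0,0,-4,0,-13,0,0,0,0,-4,0,-13,0,0,0,0,-4,0,-14,-2,0,0,0,-3,0]}}

```text
time_s: 9.5
eef_pos: [0.5476, -0.14, 0.1681]
tool_rot: [0.506, 0.862, 0.001, 0.002]
contact_force: [2.3, 2.2, 5.2]
gripper_width: -0.0002
gripper_force: 2.1
```

Emit:
{"name": "arm_command", "arguments": {"moves": [-13,-2,0,0,0,-4,0,-4,0,0,0,0,0,0,0,0,0,0,0,0,0,3,0,-20,0,0,0,0,4,0,-40,0,0,0,40,0,0,-40,0,0,0,60,0,0,0,0,0,0,60]}}

```text
time_s: 10.2
eef_pos: [0.5515, -0.1482, 0.2719]
tool_rot: [0.477, 0.879, 0.001, 0.004]
contact_force: [0.4, 0.2, -1.6]
gripper_width: 0.0433
gripper_force: 0.0
```

```bash
python3 - <<'E'
from h import *
out=[]
for c in("top","side"):
    im=grab_frame(c);cv2.imwrite(f"pics/{c}1.png",im)
    for l in("handle_top","catch_press","door_face","tray_floor","bottle_center"):print(c,l,[(np.round(d["point"],1).tolist(),round(d["p"],2)) for d in pinpoint(c,l)[:5]])
    print([(np.round(d["extent"],1).tolist(),round(d["p"],2)) for d in regions_of(c,"bottle_center")[:6]])
    u=(340,130) if c=="top" else (200,170);x0,y0=u
    z=cv2.resize(im[y0:y0+130,x0:x0+130],(400,400),interpolation=cv2.INTER_CUBIC);s=400/130
    for th,col in((1.2,(255,0,255)),(1.3,(255,255,0))):
      for l in((.02,.2,.181),(-.0015,.276,.209),(-.018,.276,.209),(.036,.095,.052),(-.053,.245,.17)):
        v=(proj(c,dp(th,*l)[:3])+.5-(x0,y0))*s;cv2.drawMarker(z,tuple(v.astype(int)),col,0,9,1)
    for zz in(.13,0):
        v=(proj(c,(.554,-.319,zz))+.5-(x0,y0))*s;cv2.drawMarker(z,tuple(v.astype(int)),(0,0,255),0,9,1)
    out.append(z)
for th in(1.15,1.2,1.25,1.3):
    print(th,[proj(c,dp(th,*l)[:3]).round(1).tolist() for c in("top","side") for l in((-.053,.245,.17),(.02,.2,.181),(.036,.095,.052))])
print(yaw()[:2])
cv2.imwrite("pics/z4.png",np.hstack(out))
E
```

```text
top handle_top []
top catch_press [([381.7, 204.9], 0.54), ([223.5, 311.1], 0.41)]
top door_face [([389.0, 191.6], 0.71)]
top tray_floor [([347.4, 189.4], 0.6)]
top bottle_center [([404.7, 257.1], 0.87), ([380.3, 276.5], 0.77), ([476.7, 193.3], 0.72), ([489.5, 283.0], 0.59)]
[([403.6, 261.4, 22.4, 16.3], 0.89), ([476.3, 190.7, 28.8, 26.2], 0.88), ([494.5, 284.6, 11.2, 21.7], 0.68), ([380.3, 280.1, 22.8, 19.9], 0.59)]
side handle_top [([268.2, 202.2], 0.71)]
side catch_press [([280.6, 211.0], 0.53)]
side door_face [([273.5, 209.3], 0.73), ([264.5, 212.9], 0.24)]
side tray_floor []
side bottle_center [([237.3, 196.9], 0.97), ([341.6, 230.0], 0.97), ([312.0, 179.8], 0.75), ([314.4, 220.2], 0.67), ([264.6, 214.5], 0.47)]
[([240.3, 195.9, 17.0, 38.8], 0.98), ([315.9, 179.8, 17.4, 35.3], 0.71), ([341.6, 231.1, 14.1, 38.9], 0.61), ([318.7, 220.4, 18.4, 36.3], 0.57)]
1.15 [[406.1, 209.6], [375.4, 209.0], [346.8, 190.4], [278.8, 201.4], [287.2, 213.3], [269.5, 267.2]]
1.2 [[409.2, 206.4], [378.7, 207.4], [348.4, 190.1], [275.2, 200.4], [284.8, 212.0], [268.7, 266.2]]
1.25 [[412.2, 203.1], [38
[... 228 characters left out ...]
4291933, -0.67144498,  1.69089019,  0.38112822,
        1.04262515,  0.42541966]), 'qd': array([ 0.00117735, -0.00342295, -0.00159868, -0.00067547, -0.00096816,
        0.00024835, -0.00085105]), 'tau': array([-6.98908407e-03, -4.70115709e+01, -6.87174305e+00, -1.84820312e+01,
        1.06398674e-02,  3.10548006e-03, -6.99513967e-04]), 'eef_pos': array([ 0.54930855, -0.14873514,  0.26714813]), 'tool_rot': array([ 4.76780016e-01,  8.79022636e-01,  4.95247027e-06, -1.47406386e-04]), 'contact_force': array([ 0.43587163, -0.2952748 , -0.08157858]), 'moment': array([-0.01334192, -0.06355235,  0.00260832]), 'gripper_force': 0.0, 'gripper_width': 0.0599641488441254}, np.float64(2.1476167903930965))
```

View pics/z4.png

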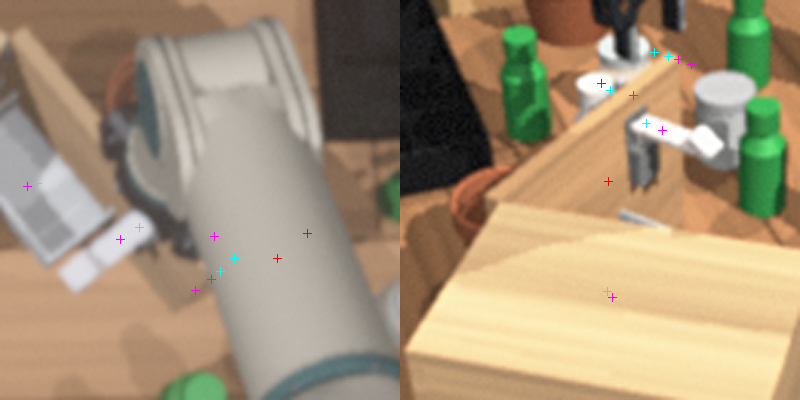

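The crops show the door open at about 1.2 rad. The tray is at the left of the top crop, and the bottle's cap in the side crop is about 3 px left of my mark. I'll refine the bottle from the first, unobstructed pictures.

```bash
python3 - <<'E'
from h import *
obs={}
for c,(x0,y0,w,h) in {"side":(252,188,26,50),"top":(415,190,38,36)}.items():
    im=cv2.imread(f"pics/{c}0.png");hsv=cv2.cvtColor(im,cv2.COLOR_BGR2HSV);m=np.zeros((480,640),np.uint8)
    m[y0:y0+h,x0:x0+w]=((hsv[...,1]<70)&(hsv[...,2]>110))[y0:y0+h,x0:x0+w]
    n,L,st,ce=cv2.connectedComponentsWithStats(m);i=1+np.argmax(st[1:,4]);obs[c]=L==i;print(c,st[i],ce[i].round(1))
prof=[(0,.027),(.082,.027),(.102,.019),(.13,.019)]
def mask(c,x,y):
    pts=[]
    hull=np.zeros((480,640),np.uint8)
    for (z1,r1),(z2,r2) in zip(prof,prof[1:]):
        q=[proj(c,(x+r*np.cos(t),y+r*np.sin(t),z)) for z,r in((z1,r1),(z2,r2)) for t in np.linspace(0,6.28,24)]
        cv2.fillConvexPoly(hull,cv2.convexHull((np.array(q)*16).round().astype(np.int32)),1,shift=4)
    return hull>0
best=[]
for x in np.arange(.535,.58,.002):
    for y in np.arange(-.34,-.30,.002):
        s=[(lambda a,b:(a&b).sum()/(a|b).sum())(mask(c,x,y),obs[c]) for c in obs];best.append((sum(s),x,y,s))
best.sort(key=lambda b:-b[0]);print(best[:4])
for k in(0,1):print(max((b[3][k],b[1],b[2]) for b in best))
out=[]
for c,(x0,y0) in {"side":(235,180),"top":(404,178)}.items():
    im=cv2.imread(f"pics/{c}0.png")[y0:y0+60,x0:x0+60];z=cv2.resize(im,(400,400),interpolation=cv2.INTER_CUBIC)
    for mm,col in((obs[c],(0,255,0)),(mask(c,*best[0][1:3]),(255,0,255))):
        e=cv2.resize(mm[y0:y0+60,x0:x0+60].astype(np.uint8),(400,400),interpolation=0);cv2.drawContours(z,cv2.findContours(e,0,1)[0],-1,col,1)
    out.append(z)
cv2.imwrite("pics/z5.png",np.hstack(out))
E
```

```text
side [257 188  21  46 763] [266.6 209.3]
top [422 196  27  25 482] [435.1 207.9]
[(np.float64(1.6156207610480473), np.float64(0.561), np.float64(-0.322), [np.float64(0.6798029556650246), np.float64(0.9358178053830227)]), (np.float64(1.6132616269648357), np.float64(0.561), np.float64(-0.324), [np.float64(0.6752450980392157), np.float64(0.9380165289256198)]), (np.float64(1.611190557257973), np.float64(0.559), np.float64(-0.324), [np.float64(0.704119850187266), np.float64(0.907070707070707)]), (np.float64(1.6073582995951416), np.float64(0.559), np.float64(-0.322), [np.float64(0.7025), np.float64(0.9048582995951417)])]
(np.float64(0.7189460476787954), np.float64(0.557), np.float64(-0.322))
(np.float64(0.9380165289256198), np.float64(0.561), np.float64(-0.324))
```

View pics/z5.png

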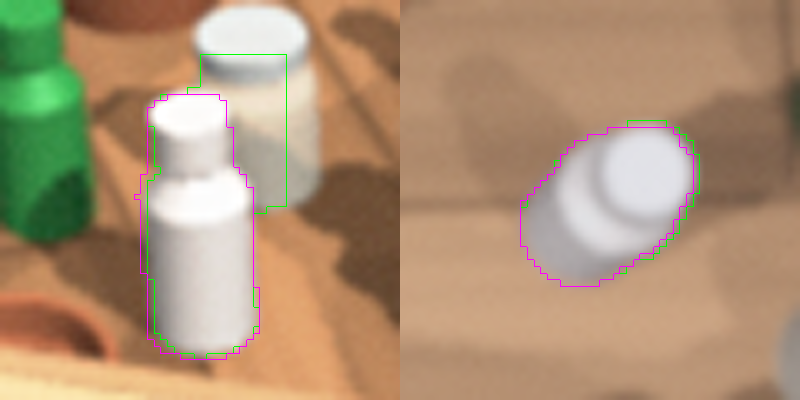

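Both silhouettes match well, which puts the bottle at (0.560, −0.323). Next I grasp it by the cap.

```bash
python3 - <<'E'
from h import *
plan([(.56,-.323,.22,2.1476),(.56,-.323,.15,2.1476)],60,step=40)
plan([(.56,-.323,.098,2.1476)],60,step=18,start=(.56,-.323,.15,2.1476))
E
```

```text
now [ 0.5493 -0.1487  0.2671  2.1476] tilt [-3.e-04  1.e-04 -1.e+00] F [ 0.4 -0.3 -0.1] w 0.06 t 10.9
[-30, -17, 9, 0, 0, 0, 60, -31, -17, 10, 0, 0, 0, 60, -30, -18, 9, 0, 0, 0, 60, -31, -17, 10, 0, 0, 0, 60, -30, -17, 9, 0, 0, 0, 60, 0, 0, 35, 0, 0, 0, 60, 0, 0, 35, 0, 0, 0, 60]
end [ 0.5601 -0.323   0.1501  2.1476]
now [ 0.56   -0.323   0.15    2.1476] tilt [-3.e-04  1.e-04 -1.e+00] F [ 0.4 -0.3 -0.1] w 0.06 t 10.9
[0, 0, 17, 0, 0, 0, 60, 0, 0, 18, 0, 0, 0, 60, 0, 0, 17, 0, 0, 0, 60]
end [ 0.56   -0.323   0.098   2.1476]
```

Emit:
{"name": "arm_command", "arguments": {"moves": [-30,-17,9,0,0,0,60,-31,-17,10,0,0,0,60,-30,-18,9,0,0,0,60,-31,-17,10,0,0,0,60,-30,-17,9,0,0,0,60,0,0,35,0,0,0,60,0,0,0,0,0,0,60,0,0,35,0,0,0,60]}}

```text
time_s: 11.7
eef_pos: [0.5635, -0.323, 0.1541]
tool_rot: [0.477, 0.879, 0.001, 0.004]
contact_force: [0.8, -0.2, 0.4]
gripper_width: 0.0602
gripper_force: 0.0
```

Emit:
{"name": "arm_command", "arguments": {"moves": [0,0,17,0,0,0,60,0,0,18,0,0,0,60,0,0,17,0,0,0,60,0,0,0,0,0,0,60,0,0,0,0,0,0,30,0,0,0,0,0,0,30,0,0,0,0,0,0,30,0,0,0,0,0,0,30], "squeeze": 40}}

```text
time_s: 12.5
eef_pos: [0.561, -0.3234, 0.0997]
tool_rot: [0.477, 0.879, 0.0, 0.001]
contact_force: [-1.2, 0.1, 4.8]
gripper_width: 0.037
gripper_force: 40.8
```

```bash
python3 - <<'E'
from h import *
print(yaw()[:2])
out=[]
for c in("top","side"):
    im=grab_frame(c);cv2.imwrite(f"pics/{c}2.png",im)
    for l in("catch_press","tray_floor","handle_top","door_face"):print(c,l,[(np.round(d["point"],1).tolist(),round(d["p"],2)) for d in pinpoint(c,l)[:2]])
    u=(315,120) if c=="top" else (215,160);x0,y0=u
    z=cv2.resize(im[y0:y0+100,x0:x0+100],(400,400),interpolation=cv2.INTER_CUBIC);s=4
    for th,col in((1.2,(255,0,255)),):
      L=[(-.0015,.276,.209),(-.018,.276,.209),(-.0015,.002,.209)]+[(.036+a,.095+b,.092) for a in(-.0375,.0375) for b in(-.07,.07)]+[(.0,.2,.181),(.088,.2,.181)]
      for l in L:
        v=(proj(c,dp(th,*l)[:3])+.5-(x0,y0))*s;cv2.drawMarker(z,tuple(v.astype(int)),col,0,9,1)
    out.append(z)
cv2.imwrite("pics/z6.png",np.hstack(out))
E
```

```text
({'time_s': 12.5, 'qpos': array([ 0.79550605,  0.83543076, -0.55057765,  1.62656608,  0.55008532,
        0.8365882 ,  0.59265012]), 'qd': array([-0.00017057,  0.0003537 ,  0.00116559, -0.00043096,  0.00053483,
        0.00129735, -0.00094444]), 'tau': array([-1.99555764e-01, -5.63492060e+01, -7.62982786e+00, -1.36653775e+01,
        3.80452664e-02, -8.62588780e-02, -1.01916338e-02]), 'eef_pos': array([ 0.56103803, -0.32340869,  0.09967631]), 'tool_rot': array([4.76852266e-01, 8.78982664e-01, 5.69532788e-05, 1.17841202e-03]), 'contact_force': array([-1.24912568,  0.11151511,  4.84360238]), 'moment': array([0.09944095, 0.05067893, 0.01400599]), 'gripper_force': 40.84266510908492, 'gripper_width': 0.03697462901136368}, np.float64(2.147450439251173))
top catch_press []
top tray_floor [([347.4, 189.8], 0.76)]
top handle_top [([411.8, 203.7], 0.82)]
top door_face [([387.1, 193.9], 0.62), ([434.6, 208.8], 0.31)]
side catch_press [([279.8, 209.0], 0.76)]
side tray_floor []
side handle_top [([267.6, 200.1], 0.59)]
side door_face []
```

View pics/z6.png

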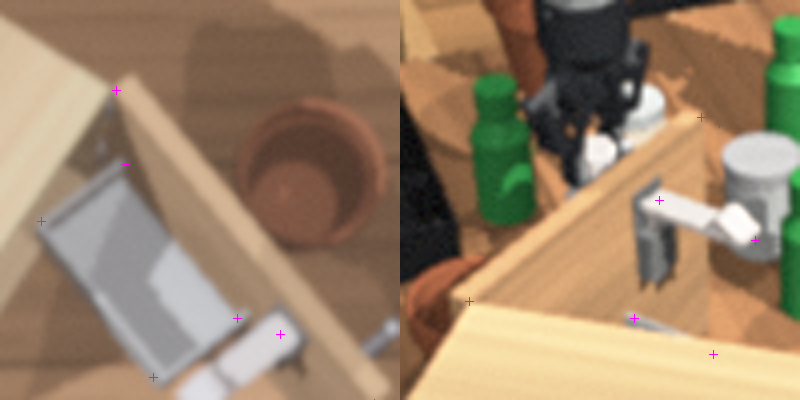

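The top crop shows the tray's near corners exactly on my marks for 1.2 rad and its far corners about 7 px (crop) further round, so the door stands at about 1.23 rad. The bottle is gripped (37 mm, 41 N). I'll lift it over the door.

```bash
python3 - <<'E'
from h import *
t=np.array(dp(1.23,.036,.098,.34));print(t)
s,y,_=yaw();e=s["eef_pos"]
plan([(e[0],e[1],.345,y),tuple(t)],30,step=40)
plan([(*t[:2],.21,t[3]),(*t[:2],.17,t[3])],30,step=30,start=t)
E
```

```text
[ 0.62062903 -0.07322669  0.34        2.1837    ]
now [ 0.561  -0.3234  0.0997  2.1475] tilt [ 0.002 -0.001 -1.   ] F [-0.9  0.3  6.7] w 0.0365 t 13.0
[0, 0, -35, 0, 0, 0, 30, 0, 0, -35, 0, 0, 0, 30, 0, 0, -35, 0, 0, 0, 30, 0, 0, -35, 0, 0, 0, 30, 0, 0, -35, 0, 0, 0, 30, 0, 0, -35, 0, 0, 0, 30, 0, 0, -35, 0, 0, 0, 30, 25, 27, 1, 0, 0, 0, 30]
[26, 26, 0, 0, 0, -1, 30, 24, 27, 1, 0, 0, 0, 30, 25, 27, 1, 0, 0, 0, 30, 25, 27, 0, 0, 0, 0, 30, 25, 27, 1, 0, 0, -1, 30, 24, 28, 1, 0, 0, 0, 30]
end [ 0.6209 -0.0735  0.3397  2.1824]
now [ 0.6206 -0.0732  0.34    2.1837] tilt [ 0.002 -0.001 -1.   ] F [-0.9  0.3  6.7] w 0.0365 t 13.0
[0, 0, 26, 0, 0, 0, 30, 0, 0, 26, 0, 0, 0, 30, 0, 0, 26, 0, 0, 0, 30, 0, 0, 26, 0, 0, 0, 30, 0, 0, 26, 0, 0, 0, 30, 0, 0, 20, 0, 0, 0, 30, 0, 0, 20, 0, 0, 0, 30]
end [ 0.6206 -0.0732  0.17    2.1837]
```

Emit:
{"name": "arm_command", "arguments": {"moves": [0,0,-20,0,0,0,30,0,0,-35,0,0,0,30,0,0,-35,0,0,0,30,0,0,-35,0,0,0,30,0,0,-35,0,0,0,30,0,0,-35,0,0,0,30,0,0,-35,0,0,0,30,0,0,-15,0,0,0,30]}}

```text
time_s: 13.8
eef_pos: [0.5611, -0.3231, 0.3467]
tool_rot: [0.477, 0.879, 0.0, 0.002]
contact_force: [0.6, -0.6, -2.7]
gripper_width: 0.0369
gripper_force: 40.9
```

Emit:
{"name": "arm_command", "arguments": {"moves": [25,27,1,0,0,0,30,26,26,0,0,0,-1,30,24,27,1,0,0,0,30,25,27,1,0,0,0,30,25,27,0,0,0,0,30,25,27,1,0,0,-1,30,24,28,1,0,0,0,30,0,0,0,0,0,0,30]}}

```text
time_s: 14.6
eef_pos: [0.6201, -0.0648, 0.3383]
tool_rot: [0.457, 0.89, 0.003, -0.001]
contact_force: [0.4, 0.6, -2.3]
gripper_width: 0.0364
gripper_force: 41.0
```

Emit:
{"name": "arm_command", "arguments": {"moves": [0,0,20,0,0,0,30,0,0,26,0,0,0,30,0,0,26,0,0,0,30,0,0,26,0,0,0,30,0,0,22,0,0,0,30,0,0,10,0,0,0,30,0,0,0,0,0,0,30]}}

```text
time_s: 15.3
eef_pos: [0.6187, -0.0737, 0.2067]
tool_rot: [0.461, 0.887, -0.001, -0.002]
contact_force: [0.1, -0.4, -1.8]
gripper_width: 0.0365
gripper_force: 41.0
```

```bash
python3 - <<'E'
from h import *
s,y,R=yaw();print(s["eef_pos"],y,R[:,2],s["contact_force"],s["gripper_width"])
out=[]
for c in("top","side"):
    im=grab_frame(c)
    u=(315,110) if c=="top" else (220,160);x0,y0=u
    z=cv2.resize(im[y0:y0+100,x0:x0+100],(400,400),interpolation=cv2.INTER_CUBIC)
    L=[(-.0015,.276,.209),(-.0015,.002,.209)]+[(.036+a,.095+b,.092) for a in(-.0375,.0375) for b in(-.07,.07)]
    for l in L:
        v=(proj(c,dp(1.23,*l)[:3])+.5-(x0,y0))*4;cv2.drawMarker(z,tuple(v.astype(int)),(255,0,255),0,9,1)
    for dz in(.03,-.1):
        v=(proj(c,s["eef_pos"]+(0,0,dz))+.5-(x0,y0))*4;cv2.drawMarker(z,tuple(v.astype(int)),(0,0,255),0,9,1)
    out.append(z)
cv2.imwrite("pics/z7.png",np.hstack(out))
t=dp(1.23,.036,.098,.21)
plan([(*t[:2],.17,t[3]),(*t[:2],.157,t[3])],30,step=14)
E
```

```text
[ 0.61870495 -0.07369826  0.20670267] 2.1823433434100323 [-3.60177477e-03  5.36933858e-05 -9.99993512e-01] [ 0.05164004 -0.41719713 -1.77311314] 0.03651432568538593
now [ 0.6205 -0.0732  0.2091  2.1824] tilt [ 1.1e-03  1.0e-04 -1.0e+00] F [-0.1  0.1 -3. ] w 0.0366 t 15.4
[0, 0, 13, 0, 0, 0, 30, 0, 0, 13, 0, 0, 0, 30, 0, 0, 13, 0, 0, 0, 30, 0, 0, 13, 0, 0, 0, 30]
end [ 0.6205 -0.0732  0.1571  2.1824]
```

View pics/z7.png

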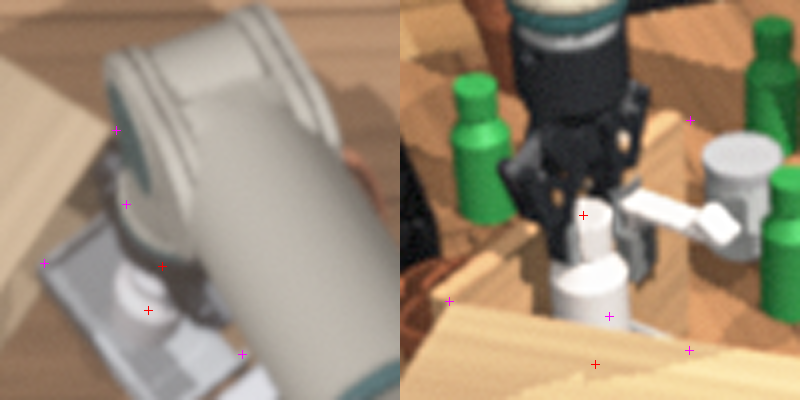

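The bottle is hanging over the tray, centred across it: the body is at (140,295) in the top crop, between the rims. I'll set it down.

Emit:
{"name": "arm_command", "arguments": {"moves": [0,0,13,0,0,0,30,0,0,13,0,0,0,30,0,0,13,0,0,0,30,0,0,12,0,0,0,30,0,0,0,0,0,0,30]}}

```text
time_s: 15.9
eef_pos: [0.6183, -0.0734, 0.1548]
tool_rot: [0.461, 0.887, -0.001, -0.002]
contact_force: [-0.5, -0.9, -2.9]
gripper_width: 0.0368
gripper_force: 41.0
```

Emit:
{"name": "arm_command", "arguments": {"moves": [0,0,2,0,0,0,30,0,0,0,0,0,0,30]}}

```text
time_s: 16.1
eef_pos: [0.6203, -0.0731, 0.1555]
tool_rot: [0.461, 0.887, 0.0, 0.0]
contact_force: [-1.0, 0.5, -2.5]
gripper_width: 0.0367
gripper_force: 41.0
```

Emit:
{"name": "arm_command", "arguments": {"moves": [0,0,2,0,0,0,30,0,0,0,0,0,0,30]}}

```text
time_s: 16.3
eef_pos: [0.6201, -0.0732, 0.1535]
tool_rot: [0.461, 0.887, 0.0, 0.0]
contact_force: [-0.1, -0.8, -1.9]
gripper_width: 0.0366
gripper_force: 41.1
```

Emit:
{"name": "arm_command", "arguments": {"moves": [0,0,1,0,0,0,30,0,0,1,0,0,0,30,0,0,0,0,0,0,30]}}

```text
time_s: 16.6
eef_pos: [0.6202, -0.0732, 0.1517]
tool_rot: [0.461, 0.887, 0.0, 0.0]
contact_force: [0.3, 0.3, 1.3]
gripper_width: 0.0367
gripper_force: 41.3
```

Emit:
{"name": "arm_command", "arguments": {"moves": [0,0,0,0,0,0,62,0,0,0,0,0,0,62,0,0,0,0,0,0,62,0,0,-10,0,0,0,62,0,0,-25,0,0,0,62,0,0,-35,0,0,0,62,0,0,-40,0,0,0,62,0,0,-20,0,0,0,30]}}

```text
time_s: 17.4
eef_pos: [0.6215, -0.0725, 0.2858]
tool_rot: [0.461, 0.887, 0.001, 0.002]
contact_force: [0.9, 0.3, 0.3]
gripper_width: 0.0488
gripper_force: 0.0
```

```bash
python3 - <<'E'
from h import *
plan([dp(1.23,-.065,.19,.265),dp(1.23,-.065,.19,.165)],0,step=40)
E
```

```text
now [ 0.6215 -0.0725  0.2858  2.1828] tilt [ 5.7e-03  2.0e-04 -1.0e+00] F [0.9 0.3 0.3] w 0.0488 t 17.4
[-25, -23, 5, 0, 0, 0, 0, -26, -24, 5, 0, 0, 0, 0, -25, -23, 6, 0, 0, 0, 0, -25, -23, 5, 0, 0, 0, 0, 0, 0, 33, 0, 0, 0, 0, 0, 0, 34, 0, 0, 0, 0, 0, 0, 33, 0, 0, 0, 0]
end [ 0.6034 -0.2086  0.1648  2.1828]
```

Emit:
{"name": "arm_command", "arguments": {"moves": [-25,-23,5,0,0,0,0,-26,-24,5,0,0,0,0,-25,-23,6,0,0,0,0,-25,-23,5,0,0,0,0,0,0,33,0,0,0,0,0,0,34,0,0,0,0,0,0,33,0,0,0,0,0,0,0,0,0,0,0]}}

```text
time_s: 18.2
eef_pos: [0.5987, -0.2092, 0.1567]
tool_rot: [0.461, 0.887, -0.001, -0.004]
contact_force: [-1.2, 0.2, -0.6]
gripper_width: -0.0
gripper_force: 0.0
```

```bash
python3 - <<'E'
from h import *
for c in("top","side"):
    im=grab_frame(c)
    cv2.imwrite(f"pics/{c}3.png",im)
    for l in("bottle_center",):print(c,l,[(np.round(d["point"],1).tolist(),round(d["p"],2)) for d in pinpoint(c,l)])
    print(proj(c,dp(1.23,.036,.098,.117)[:3]))
plan([dp(1.23,-.032,.19,.165)]+[dp(t,-.029,.19,.165) for t in (1.1,.9,.7,.5,.3)],0,step=14,ang=5)
E
```

```text
top bottle_center [([381.1, 279.5], 0.89), ([405.7, 257.8], 0.83), ([351.1, 187.0], 0.66), ([478.2, 189.7], 0.57)]
[351.5980332  185.63106539]
side bottle_center [([310.3, 183.1], 0.9), ([239.5, 198.5], 0.63), ([341.4, 222.7], 0.55), ([268.6, 248.0], 0.53)]
[267.47422031 248.02786603]
now [ 0.6035 -0.2092  0.1627  2.1827] tilt [ 3.7e-03 -7.0e-04 -1.0e+00] F [ 0.5 -0.5  1.1] w -0.0001 t 18.4
[11, 0, -1, 0, 0, 0, 0, 11, 0, -1, 0, 0, 0, 0, 11, 0, 0, 0, 0, 0, 0, 9, -1, 0, 0, 0, 2, 0, 10, -1, 0, 0, 0, 3, 0, 9, -1, 0, 0, 0, 2, 0, 13, -1, 0, 0, 0, 4, 0, 13, -1, 0, 0, 0, 4, 0]
[12, -2, 0, 0, 0, 4, 0, 13, -1, 0, 0, 0, 4, 0, 13, -2, 0, 0, 0, 4, 0, 12, -2, 0, 0, 0, 3, 0, 13, -1, 0, 0, 0, 4, 0, 13, -1, 0, 0, 0, 4, 0, 12, -3, 0, 0, 0, 4, 0, 13, -1, 0, 0, 0, 4, 0]
[13, -1, 0, 0, 0, 3, 0, 12, -2, 0, 0, 0, 4, 0]
end [ 0.532  -0.015   0.1647  1.2577]
```

The bottle stands in the tray: both cameras detect it within 1.5 px of the expected pixels. Now I shut the door, touching it gently at first.

Emit:
{"name": "arm_command", "arguments": {"moves": [11,0,-1,0,0,0,0,9,0,-1,0,0,0,0,5,0,0,0,0,0,0,5,0,0,0,0,0,0,5,-1,0,0,0,1,0,7,-1,0,0,0,2,0,9,-1,0,0,0,2,0,11,-1,0,0,0,3,0]}}

```text
time_s: 19.2
eef_pos: [0.5639, -0.1605, 0.1623]
tool_rot: [0.524, 0.852, -0.0, 0.0]
contact_force: [0.3, -0.6, 0.4]
gripper_width: 0.0001
gripper_force: 0.0
```

```bash
python3 - <<'E'
from h import *
s,y,R=yaw();q=cup((0,0,-P[2]),(s["eef_pos"]-np.array([P[0],P[1],0])));print(q)
r=np.hypot(q[0],q[1]);th=np.arctan2(-q[0],q[1])-np.arcsin(.029/r);print("door~",th,"r",r,"yaw th",y-P[2])
plan([dp(t,-.029,.19,.165) for t in (th-.1,.8,.6,.4,.25)],0,step=13,ang=5)
E
```

```text
[-0.18433345  0.06247402  0.16226842]
door~ 1.0944719270403365 r 0.1946325354796576 yaw th 1.085508713564629
now [ 0.5639 -0.1605  0.1623  2.0392] tilt [ 2.e-04 -8.e-04 -1.e+00] F [ 0.3 -0.6  0.4] w 0.0001 t 19.2
[10, 0, -1, 0, 0, 3, 0, 9, 0, -2, 0, 0, 2, 0, 12, -1, 0, 0, 0, 4, 0, 13, -1, 0, 0, 0, 4, 0, 12, -3, 0, 0, 0, 3, 0, 13, 0, 0, 0, 0, 4, 0, 13, -2, 0, 0, 0, 4, 0, 12, -2, 0, 0, 0, 4, 0]
[13, -1, 0, 0, 0, 4, 0, 13, -1, 0, 0, 0, 4, 0, 12, -3, 0, 0, 0, 3, 0, 10, -1, 0, 0, 0, 3, 0, 9, -1, 0, 0, 0, 3, 0, 10, -1, 0, 0, 0, 3, 0]
end [ 0.5341 -0.0051  0.1653  1.2015]
```

Emit:
{"name": "arm_command", "arguments": {"moves": [10,0,-1,0,0,3,0,9,0,-2,0,0,2,0,12,-1,0,0,0,4,0,13,-1,0,0,0,4,0,12,-3,0,0,0,3,0,13,0,0,0,0,4,0,13,-2,0,0,0,4,0,12,-2,0,0,0,4,0]}}

```text
time_s: 20.0
eef_pos: [0.5306, -0.0716, 0.1653]
tool_rot: [0.714, 0.7, -0.0, 0.0]
contact_force: [0.5, -1.6, -0.5]
gripper_width: -0.0003
gripper_force: 0.0
```

Emit:
{"name": "arm_command", "arguments": {"moves": [13,-1,0,0,0,4,0,13,-1,0,0,0,4,0,12,-3,0,0,0,3,0,10,-1,0,0,0,3,0,9,-1,0,0,0,3,0,10,-1,0,0,0,3,0]}}

```text
time_s: 20.6
eef_pos: [0.5323, -0.007, 0.1651]
tool_rot: [0.825, 0.565, -0.002, 0.001]
contact_force: [-1.1, -1.8, -0.8]
gripper_width: 0.0001
gripper_force: 0.0
```

```bash
python3 - <<'E'
from h import *
plan([dp(t,-.029,.19,.165) for t in (.15,.05,0)],0,step=7,ang=5)
E
```

```text
now [ 0.5323 -0.007   0.1651  1.2   ] tilt [-0.003  -0.0034 -1.    ] F [-1.1 -1.8 -0.8] w 0.0001 t 20.6
[5, 0, 0, 0, 0, 1, 0, 6, -1, 0, 0, 0, 2, 0, 5, 0, 0, 0, 0, 1, 0, 5, -1, 0, 0, 0, 2, 0, 6, -1, 0, 0, 0, 2, 0, 7, -1, 0, 0, 0, 1, 0, 6, -1, 0, 0, 0, 2, 0, 5, 0, 0, 0, 0, 2, 0]
[5, -1, 0, 0, 0, 1, 0]
end [0.5499 0.0401 0.1651 0.9557]
```

Emit:
{"name": "arm_command", "arguments": {"moves": [5,0,0,0,0,1,0,6,-1,0,0,0,2,0,5,0,0,0,0,1,0,5,-1,0,0,0,2,0,6,-1,0,0,0,2,0,7,-1,0,0,0,1,0,6,-1,0,0,0,2,0]}}

```text
time_s: 21.3
eef_pos: [0.547, 0.0342, 0.1653]
tool_rot: [0.875, 0.485, 0.0, -0.0]
contact_force: [-1.0, -0.3, -0.7]
gripper_width: 0.0
gripper_force: 0.0
```

Emit:
{"name": "arm_command", "arguments": {"moves": [5,0,0,0,0,2,0,4,-1,0,0,0,1,0,0,0,0,0,0,0,0]}}

```text
time_s: 21.6
eef_pos: [0.5488, 0.0393, 0.1648]
tool_rot: [0.887, 0.462, -0.003, 0.001]
contact_force: [-4.4, -7.4, 0.8]
gripper_width: 0.0002
gripper_force: 0.0
```

Emit:
{"name": "arm_command", "arguments": {"moves": [2,0,0,0,0,0,0,0,0,0,0,0,0,0]}}

```text
time_s: 21.8
eef_pos: [0.5487, 0.0393, 0.1648]
tool_rot: [0.887, 0.461, -0.004, 0.001]
contact_force: [-6.9, -8.3, 4.7]
gripper_width: -0.0001
gripper_force: 0.0
```

Emit:
{"name": "arm_command", "arguments": {"moves": [-6,0,0,0,0,0,0,-20,0,0,0,0,0,0,-30,0,0,0,0,0,0,-30,0,-30,0,0,0,0,-40,0,-30,0,0,0,0,-45,0,-10,0,0,0,0,-45,0,0,0,0,0,0,0,0,0,0,0,0,0]}}

```text
time_s: 22.6
eef_pos: [0.4247, -0.1388, 0.2357]
tool_rot: [0.889, 0.458, -0.001, 0.001]
contact_force: [0.4, 1.0, -0.6]
gripper_width: -0.0001
gripper_force: 0.0
```

```bash
python3 - <<'E'
from h import *
out=[]
for c in("top","side"):
    im=grab_frame(c)
    for l in("handle_top","catch_press","door_face","tray_floor"):print(c,l,[(np.round(d["point"],1).tolist(),round(d["p"],2)) for d in pinpoint(c,l)[:2]])
    u=(255,130) if c=="top" else (220,190);x0,y0=u
    z=cv2.resize(im[y0:y0+110,x0:x0+130],(400,338),interpolation=cv2.INTER_CUBIC);s=400/130
    for l in((-.0015,.276,.209),(-.018,.276,.209),(-.053,.245,.188)):
        v=(proj(c,dp(0,*l)[:3])+.5-(x0,y0))*s;cv2.drawMarker(z,tuple(v.astype(int)),(255,0,255),0,7,1)
    out.append(z)
cv2.imwrite("pics/z8.png",np.hstack(out));s=observe();print(s["eef_pos"],s["contact_force"])
print(proj("top",dp(0,-.053,.245,.17)[:3]),proj("side",dp(0,-.053,.245,.17)[:3]))
E
```

```text
top handle_top [([306.0, 228.2], 0.86)]
top catch_press []
top door_face [([310.0, 203.6], 0.95), ([473.0, 227.6], 0.74)]
top tray_floor [([311.3, 177.5], 0.61)]
side handle_top [([323.3, 250.0], 0.68)]
side catch_press []
side door_face [([304.8, 253.5], 0.65)]
side tray_floor []
[ 0.42851572 -0.13284645  0.23517256] [-0.39978246  0.41208169  0.21295708]
[308.75620507 228.77683091] [326.18480071 249.07406994]
```

View pics/z8.png

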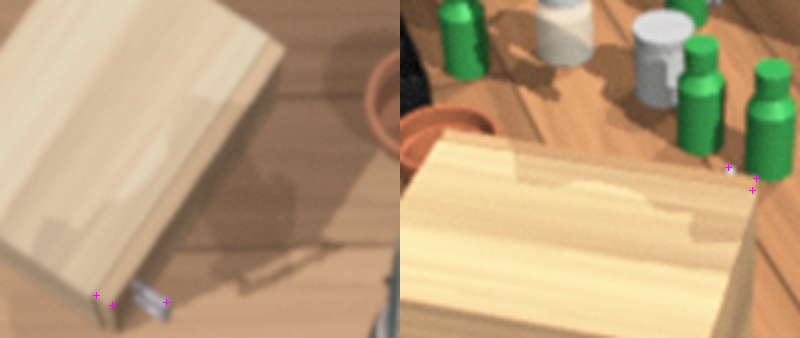

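Both views show the door flush with the cupboard front and the handle back at its starting pixels. The arm is clear of everything, so I'm handing in.

```bash
python3 -c "
from station import *
print(close_job())"
```

```text
the job is handed in; nothing more can be done
None
```

I handed the job in at about 23 s on the robot's clock: the bottle is standing in the door tray, the door is shut flush, and the arm is clear. The catch is hidden when shut, so I couldn't see it snap back up, and the hand-in returned no verdict.

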